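# Wedge the chest hatch open and weigh the core

## Task

Swing the spring-closing hatch of the conditioning chest right open, clear of the well, and trap the orange wedge on the chest's side deck between the well's rim and the hatch so that it stays open by itself. Then take the asphalt core out of the well and set it down gently, upright, in the middle of the scale's pan. Leave the hatch wedged open and do not shift or tip the other things lying about.

Things in the scene. Friction and masses are not known exactly. Their poses are not given: they have to be found in the camera images.
- chamber: White conditioning chest, fixed, 220 (x) x 308 (y) mm. Origin on the table under the centre of its square well; x away from its front, y to its left seen from the robot, z up. The well is 170 x 170 mm inside, open on top under the hatch; its 8 mm aluminium walls end in a rim 110 mm above the table.
- well (a point): Centre of the well's floor, 20 mm above the table, chest axes.
- deck (a point): Centre of the flat white deck at the chest's right, 90 mm above the table, chest axes. The deck spans y from -93 to -198 mm and x from -110 to 110 mm in the chest's frame. The well's right wall stands 20 mm above it as an upright face at chest y = -93 mm. The hinge post (7 mm radius) stands on its front left corner.
- hatch (a joint): Opening angle of the hatch, rad: 0 closed over the well; it swings level, clockwise seen from above, to the chest's right; stop at 2.05; clear of the well above about 1.45. Clear plate in a steel frame, 196 x 205 mm, 8 to 10 mm thick, underside 112 mm above the table. A spring (0.06 Nm at 0, 0.18 Nm at 2) with a damper (0.5 Nm s/rad) swings it shut when let go.
- hinge_axis (a point): Point on the hatch's upright hinge axis, 112 mm above the table, at x = -104, y = -108 mm in the chest's frame; chest axes; does not move with the hatch.
- lip (a point): On the hatch, moving with it: middle of the outer face of the yellow upstanding lip, 6 mm thick, 112 to 136 mm above the table. The face passes through the hinge axis and reaches 201 mm from it; at angle t it runs from the hinge along (sin t, cos t) in chest x, y. Push this face to open. At 1.57 it faces the well's right wall, 15 mm outside it. Site x points from this face into the plate.
- wedge: Loose orange wedge, 100 mm long, 50 mm high, about 160 g, on its flat base. Origin in its base plane; nose at x = -50, thick end at x = +50 mm. One flank is flat at y = +15 mm; the other slopes from y = +1 at the nose to y = -29 mm at the thick end. On the deck, nose toward the hinge post, flat flank to the well's wall and slope to the lip, it holds the hatch at about 1.8.
- fin (a point): Middle of the black grip fin on top of the wedge, 71 mm above the wedge's base, at wedge x = 8, y = 0; wedge axes. The fin is 50 mm long (x), 12 mm thick (y), from 50 to 92 mm above the base. Held by it, the wedge can itself push the hatch's lip all the way round and then be lowered on to the deck.
- core: Black and grey speckled asphalt core, cylinder 50 mm in diameter, 80 mm tall, about 370 g, standing in the chest's well, up to 20 mm off its centre. Origin at the centre of its underside, z along its axis. Its top is 100 mm above the table.
- scale: Grey bench scale, 180 x 160 mm, fixed, origin on the table under its centre, with a round steel pan 110 mm in diameter.
- pan (a point): Centre of the scale pan's upper face, 58 mm above the table.
- spare1: Spare asphalt core, 50 mm in diameter, 60 mm tall, standing on the table; leave it alone. Origin under its centre.
- spare2: Spare asphalt core like spare1; leave it alone.
- spare3: Spare asphalt core like spare1; leave it alone.
- can: Closed can, 66 mm in diameter, 90 mm tall, standing on the table; leave it alone. Origin under its centre.
- tin: Small open aluminium tin, 80 mm across, 50 mm tall, on the table; leave it alone. Origin under its centre.
- brush: Hand brush lying on the table; leave it alone.
- spatula: Spatula lying on the table; leave it alone.
Things that resemble listed ones, but are neither listed nor needed, are in the scene too. Of the things that look like the wedge, the largest one is meant.

How it is judged:
On the way, in this order (a step that is already met when the one before it is completed fails the run):
1. the hatch stands open past 1.45 rad, held by the wedge alone, with the robot off both (value of joint hatch above 1.45 rad and contact force between wedge and hatch above 0.3 N and contact force between each of the arm, the fingers and hatch below 0.1 N and contact force between the fingers and wedge below 0.1 N), for 0.3 s.
2. the core is lifted out of the well while the hatch stays wedged open (value of joint hatch above 1.45 rad and height (world z) of core above 0.12 m), for 0.1 s.
At the end, for the whole second after the job is handed in: The hatch is open past 1.45 rad and pressing on the wedge, which stands on the chest's deck; the core stands still and upright (within 0.08 rad) on the pan, within 20 mm of its centre, released (value of joint hatch above 1.45 rad and contact force between wedge and hatch above 0.3 N and z of wedge in the frame of chamber above 0.085 m and horizontal distance between core and pan below 0.02 m and z of core in the frame of pan between -0.005 and 0.005 m and angle between core's own z axis and vertical below 0.08 rad and linear speed of core below 0.02 m/s); the robot touches nothing.
It fails at once if the core is dropped or rammed on to the scale (over 60 N) (contact force between core and scale above 60 N).
It fails at once if the core is tipped more than 0.7 rad (angle between core's own z axis and vertical above 0.7 rad).
It fails at once if another thing is shifted by more than 30 mm or tipped (distance of any of spare1, spare2, spare3, can, tin, brush, spatula from where it was at the start of the episode above 0.03 m or angle between any of can, spare1, spare2, spare3, tin's own z axis and vertical above 0.5 rad).
It also fails if it takes over 72 s, if anything falls off the work surface, if the arm or the gripper's body presses on something with over 40 N, if the wrist force passes 120 N, or if a joint passes its speed limit or range.

## Robot

A 6-joint arm with a two-finger parallel gripper is mounted at the origin on the work surface. World frame = base frame: x ahead of the robot, y to its left, z up, the work surface at z = 0. Lengths are in m, angles in rad, forces in N, time in s.
With the tool pointing down it reaches from about 0.325 to 0.775 m from the base axis. Payload 5.5 kg.
Tool frame: the origin (TCP) lies on the centre line of the jaws, within the pads' length; the fingertips stand 11 mm ahead of it and the grasp point (between the pads) lies 8 mm behind it; z points along the fingers, y is the line along which they close (so a half turn about z gives the same grasp; the last joint's range is limited). The gripper opens to 85 mm and grips with 20 to 120 N. Pads are 22 mm wide; open, the fingers measure 114 mm over their backs; the gripper's body (76 mm by 85 mm) begins 54 mm behind the grasp point. The pads swing forward as they close: fully open they stand 13 mm farther back than shut.
Start: joints at [1.254, 0.091, 1.231, -0, 1.82, -0.057], TCP at [0.154, 0.58, 0.242] pointing down, gripper open.
Joint ranges: [-2.87, 2.87], [-0.86, 2.18], [0.17, 2.46], [-1.51, 4.65], [0.06, 2.69], [-2.65, 2.65]. Speed limits (rad/s): [2.57, 2.57, 3.01, 3.14, 3.14, 3.14].

## Interface

Orientations are given as [roll, pitch, yaw] about the fixed x, y, z axes, in that order (R = Rz(yaw) Ry(pitch) Rx(roll)).
In Python, from bench import r gives the robot as it stands.
- The arm moves only by the tool apply_moves, never from a script. Its argument "steps" is a list of rows, each a list of 3 entries, a list of its own where there are three numbers: the opening, from 0 (shut) to 1 (fully open), then the shift along the world's x, y, z in m, then the turn, a rotation vector about the world's x, y, z in degrees. A call has 1 to 12 rows; each row is the pose to reach, as a shift and turn from the pose commanded when the call began; what a row does not reach only later rows make up. A row lasts 1/8 s, in which the tool goes at most 62.5 mm and 10.7 degrees, less where a joint would pass 70% of its speed; a pose out of reach is approached as far as the arm can. A call with a gripper value outside its range is refused whole. The fingers move at their own pace and stop on an object; the grip force is fixed at half the most. Time passes only in rows, so rows that repeat a pose let the fingers close. It gives the time, the measured TCP pose, the force, the opening and the grip force at its end, in the units of the state.
- r.read_state(): the state, without advancing time (a new reading comes with each control period).
- r.capture(name): name is "scene" or "top" or "wrist"; returns a dict with "pixels" (400x640x3 uint8, red, green, blue), "range_z" (400x640 float32, m along the optical axis (not along the pixel's ray), 0 where there is no reading), "mtx" (3x3 intrinsics, pixels), "origin" and "rotation" of the camera in the world; the wrist camera has in their place "hand_eye" (4x4, takes a point from camera to tool coordinates, whose origin is the TCP and whose axes are the flange's). Camera axes: x right, y up, looking along -z (the intrinsics and any distortion apply to the point x, -y, -z); pixel columns grow to the right and rows downward; lengths in m; the calibration is good to about 2 mm. The wrist camera is an equidistant fisheye: a pixel r from the principal point sees the ray r / f radians off the axis. A picture is of the moment at which its call begins: read the wrist's pose just before it.
- r.hand_in(): hands the job in; it is judged then, once.
The state is a dict: "time_s": time; "joint_pos": joint angles; "qd": joint speeds; "tau": joint torques, N m; "ee_pos": TCP position; "ee_rot": TCP orientation; "force": force on the tool from outside, world axes, zero at the start; "torque": the same for the moment, N m; "gripper_width": opening from 0.0 (shut) to 1.0 (fully open); "grasp_force": force on a finger pad.
Only numpy, scipy, OpenCV 4.12 (cv2) and the standard library are available. Lean on these libraries where they do the work, as an engineer would, in place of code of your own. Each camera call takes 0.05 s, during which the arm holds its last target. There are 200 camera calls.

## Working session

There is one attempt and no reset: what is moved stays moved. The work goes in short steps, Python scripts to look and compute and a tool call to move; the robot and the scene stay as the last step left them, time stands still between calls to the robot, and variables do not carry over. Pictures are saved under pics/ and viewed, at most 10 in all, crops included, and the job is handed in when it is done.

Besides the shell and the picture viewer there is one more tool, called as name(argument=value, ...), one argument or row to a line, values as JSON. apply_moves: Moves the arm, as the interface text tells. Its arguments: {"type":"object","properties":{"steps":{"type":"array","items":{"type":"array"}}},"required":["steps"]}

```bash
ls; mkdir -p pics; cat > h.py <<'E'
import numpy as np, cv2
from bench import r
def cap(n,f=None):
    c=r.capture(n)
    if f: cv2.imwrite('pics/'+f,c['pixels'][:,:,::-1])
    return c
def cloud(c):
    K=np.array(c['mtx']);z=c['range_z'];v,u=np.mgrid[:400,:640]
    p=np.stack([(u-K[0,2])/K[0,0]*z,-(v-K[1,2])/K[1,1]*z,-z],-1)
    return p@np.array(c['rotation']).T+np.array(c['origin'])
E
python3 - <<'E'
from h import *
s=r.read_state();print({k:np.round(v,3) for k,v in s.items()})
a=cap('scene','s0.png');b=cap('top','t0.png')
for c in (a,b):print(c['mtx'],c['origin'],c['rotation'],[k for k in c])
np.savez('c0.npz',s=cloud(a),t=cloud(b),si=a['pixels'],ti=b['pixels'])
E
```

```text
pics
{'time_s': np.float64(0.0), 'joint_pos': array([ 1.254,  0.092,  1.232, -0.   ,  1.82 , -0.057]), 'qd': array([ 0.   ,  0.001,  0.001,  0.   ,  0.   , -0.001]), 'tau': array([ 0.0000e+00, -4.5873e+01, -4.1803e+01,  0.0000e+00,  1.2000e-02,
       -0.0000e+00]), 'ee_pos': array([0.154, 0.58 , 0.241]), 'ee_rot': array([-3.14 , -0.   ,  2.882]), 'force': array([-0.451,  0.204,  0.522]), 'torque': array([ 0.025, -0.024, -0.035]), 'grasp_force': np.float64(0.0), 'gripper_width': np.float64(1.0)}
[[423.78050635   0.         320.74265646]
 [  0.         423.78050635 195.5153203 ]
 [  0.           0.           1.        ]] [1.26354629 0.12217073 1.13096538] [0.63566009 0.01510807 1.80490016] ['pixels', 'range_z', 'mtx', 'origin', 'rotation']
[[393.10850192   0.         325.6149039 ]
 [  0.         393.10850192 201.82193599]
 [  0.           0.           1.        ]] [ 0.44454035 -0.06421691  1.02277268] [ 0.11070855 -0.01810313 -1.5674452 ] ['pixels', 'range_z', 'mtx', 'origin', 'rotation']Traceback (most recent call last):
  File "<stdin>", line 5, in <module>
  File "h.py", line 10, in cloud
    return p@np.array(c['rotation']).T+np.array(c['origin'])
           ~~~~~~~~~~~~~~~~~~~~~~~~~~~^~~~~~~~~~~~~~~~~~~~~~
ValueError: operands could not be broadcast together with shapes (400,640) (3,)
```

```bash
cat > h.py <<'E'
import numpy as np, cv2
from scipy.spatial.transform import Rotation as Ro
from bench import r
def cap(n,f=None):
    c=r.capture(n)
    if f: cv2.imwrite('pics/'+f,c['pixels'][:,:,::-1])
    return c
def cloud(c):
    K=np.array(c['mtx']);z=c['range_z'];v,u=np.mgrid[:400,:640]
    p=np.stack([(u-K[0,2])/K[0,0]*z,-(v-K[1,2])/K[1,1]*z,-z],-1)
    return p@Ro.from_euler('xyz',c['rotation']).as_matrix().T+np.array(c['origin'])
E
python3 - <<'E'
from h import *
a=cap('scene','s0.png');b=cap('top','t0.png')
np.savez('c0.npz',s=cloud(a),t=cloud(b),si=a['pixels'],ti=b['pixels'])
E
```

```text
(no output)
```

View pics/t0.png

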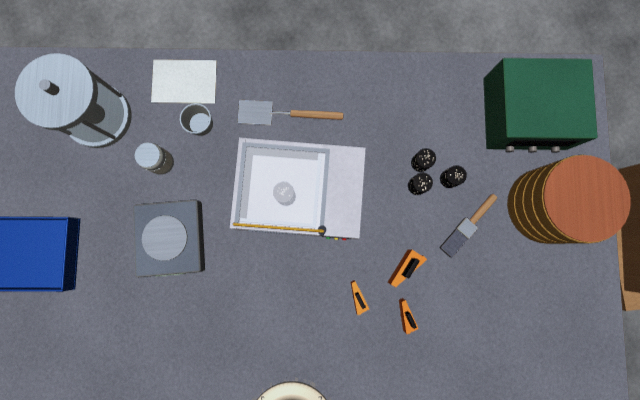

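View pics/s0.png

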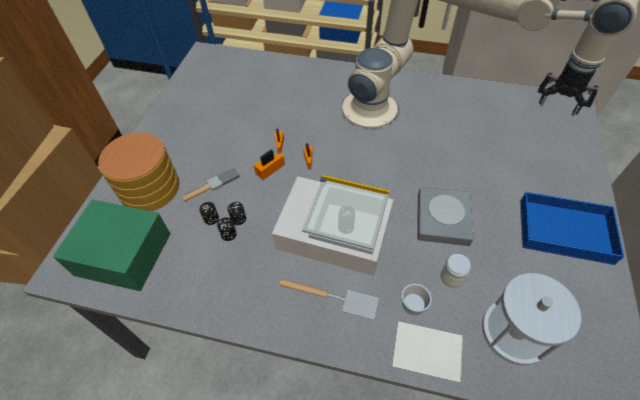

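Top view: the wedge candidates are at (408,267) (largest, chosen), (359,298) and (408,316). The chest is around (298,187), with the yellow lip along (235,226)-(322,231) and the hinge post at (322,231). The core is at (284,193) under the clear hatch and the pan at (164,238). Spares are at (424,158), (420,183) and (454,176).

```bash
python3 - <<'E'
from h import *
d=np.load('c0.npz');P=d['t'];im=d['ti'];v,u=np.mgrid[:400,:640]
hsv=cv2.cvtColor(im,cv2.COLOR_RGB2HSV)
def box(a,b,c,e):return (u>=a)&(u<=c)&(v>=b)&(v<=e)
# orange wedges
m=((hsv[...,0]>4)&(hsv[...,0]<20)&(hsv[...,1]>180)&(hsv[...,2]>120)&box(340,240,440,345))
n,l,st,ce=cv2.connectedComponentsWithStats(m.astype(np.uint8))
for i in range(1,n):
    if st[i,4]>20:
        q=P[l==i];print('orange',st[i],ce[i].round(),np.percentile(q[:,2],[5,50,95]).round(3),q.mean(0).round(3))
W=box(385,240,435,295)
t=P[W&(P[...,2]>.035)&(P[...,2]<.06)][:,:2];print('wedge top',len(t),cv2.minAreaRect((t*1000).astype(np.float32)))
f=P[W&(P[...,2]>.08)][:,:2];print('fin',len(f),cv2.minAreaRect((f*1000).astype(np.float32)),f.mean(0))
# chest
C=box(220,130,375,245)
for lo,hi in((.08,.1),(.105,.118),(.118,.15)):
    t=P[C&(P[...,2]>lo)&(P[...,2]<hi)][:,:2];print('chest',lo,len(t),cv2.minAreaRect((t*1000).astype(np.float32)))
t=P[C&(P[...,2]>.08)&(P[...,2]<.15)][:,:2];R=cv2.minAreaRect((t*1000).astype(np.float32));print('chest all',R,cv2.boxPoints(R))
y=C&(hsv[...,0]>15)&(hsv[...,0]<30)&(hsv[...,1]>150);q=P[y];print('lip',len(q),np.median(q[:,2]),cv2.minAreaRect((q[:,:2]*1000).astype(np.float32)))
s=box(130,195,205,280);q=P[s&(P[...,2]>.05)&(P[...,2]<.07)];print('pan',len(q),np.median(q[:,2]),cv2.minEnclosingCircle((q[:,:2]*1000).astype(np.float32)))
print('core px',P[193,284],P[150,262],P[190,345])
cv2.imwrite('pics/w0.png',cv2.resize(im[235:345,335:445,::-1],(550,550),interpolation=cv2.INTER_CUBIC))
E
```

```text
orange [391 250  35  36 293] [407. 267.] [0.047 0.05  0.053] [ 0.393 -0.28   0.053]
orange [402 300  16  33 164] [406. 318.] [0.033 0.037 0.04 ] [ 0.27  -0.281  0.037]
wedge top 383 ((384.99591064453125, -285.15679931640625), (43.879364013671875, 102.86585235595703), 56.19264602661133)
fin 142 ((406.6478576660156, -180.5075225830078), (240.126953125, 46.65209197998047), 82.94667053222656) [ 0.39980145 -0.25826753]
chest 0.08 4169 ((584.509033203125, -14.427169799804688), (307.8675842285156, 221.17703247070312), 85.71686553955078)
chest 0.105 796 ((576.5562133789062, 19.22046661376953), (194.61521911621094, 208.95660400390625), 89.31798553466797)
chest 0.118 6670 ((579.4469604492188, 18.5751953125), (209.79574584960938, 199.6900177001953), 85.67665100097656)
chest all ((584.2673950195312, -14.409072875976562), (307.8675842285156, 221.66162109375), 85.71686553955078) [[ 462.24954 -159.63553]
 [ 683.2921  -176.19037]
 [ 706.2853   130.81738]
 [ 485.24268  147.37222]]
lip 162 0.1355933796208516 ((482.7984619140625, 8.560173034667969), (239.28665161132812, 12.513875007629395), 83.2308349609375)
pan 1614 0.05762861431749583 ((478.6189270019531, 311.4100646972656), 69.30130004882812)
core px [0.56500522 0.01610597 0.11977026] [0.66651205 0.06921402 0.11829634] [ 0.57748281 -0.12734717  0.08713642]
```

View pics/w0.png

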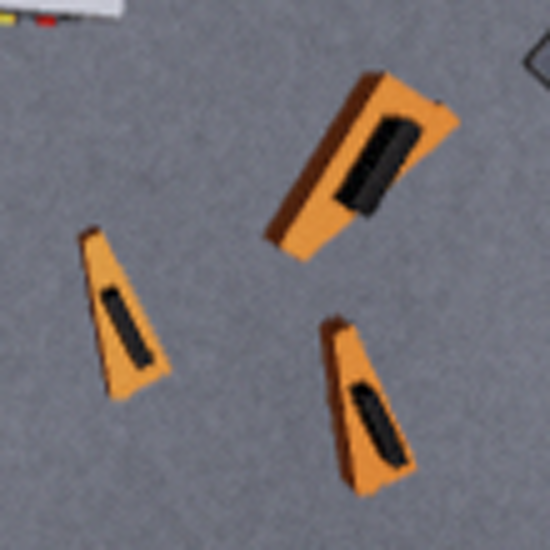

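The crop shows the largest wedge: thick end up-right near crop (420,98), nose down-left at (285,250), black fin at (378,165), flat flank on the upper-left side. The two others are clearly smaller. I'll move toward it.

apply_moves(
  steps=[
    [0.7,[0.023,-0.036,0],[0,0,-10]],
    [0.7,[0.046,-0.072,0],[0,0,-20]],
    [0.7,[0.069,-0.108,0],[0,0,-30]],
    [0.7,[0.092,-0.144,0],[0,0,-40]],
    [0.7,[0.115,-0.18,0],[0,0,-50]],
    [0.7,[0.138,-0.216,0],[0,0,-60]],
    [0.7,[0.161,-0.252,0],[0,0,-70]],
    [0.7,[0.184,-0.288,0],[0,0,-80]],
    [0.7,[0.207,-0.324,0],[0,0,-90]],
    [0.7,[0.23,-0.36,0],[0,0,-100]],
    [0.7,[0.253,-0.396,0],[0,0,-110]],
    [0.7,[0.276,-0.43,0],[0,0,-120]],
  ],
)

```text
time_s: 1.7
ee_pos: [0.4306, 0.1485, 0.2422]
ee_rot: [3.142, -0.0, 0.781]
force: [0.7, 0.1, -0.6]
gripper_width: 0.697
grasp_force: 0.0
```

```bash
python3 - <<'E'
from h import *
d=np.load('c0.npz');im=d['ti'];v,u=np.mgrid[:400,:640];P=d['t']
m=(im.max(2)<60)&(u>395)&(u<425)&(v>252)&(v<285)
n,l,st,ce=cv2.connectedComponentsWithStats(m.astype(np.uint8));i=1+st[1:,4].argmax()
q=P[(l==i)&(P[...,2]>.075)&(P[...,2]<.1)];print(st[i],ce[i],np.percentile(P[l==i][:,2],[10,50,90]),q.mean(0),cv2.minAreaRect((q[:,:2]*1000).astype(np.float32)))
q=P[(u>130)&(u<205)&(v>195)&(v<280)&(P[...,2]>.053)&(P[...,2]<.063)]
k=np.linalg.norm(q[:,:2]-np.median(q[:,:2],0),axis=1)<.06;print('pan',len(q),k.sum(),cv2.minEnclosingCircle((q[k][:,:2]*1000).astype(np.float32)),q[k].mean(0))
s=r.read_state();print(s['ee_pos'],s['ee_rot'],s['joint_pos'],s['time_s'])
E
```

```text
[402 259  17  19 157] [410.14012739 267.63694268] [0.0704489  0.090627   0.09370526] [ 0.39293437 -0.28173865  0.08966555] ((393.111083984375, -283.0838623046875), (12.706989288330078, 47.44184494018555), 58.65571594238281)
pan 1602 1602 ((463.16595458984375, 310.98858642578125), 54.93523406982422) [0.46321215 0.31083107 0.05765026]
[0.43063818 0.14854408 0.24221782] [ 3.14155691e+00 -1.54251084e-04  7.81482395e-01] [ 2.57419304e-01 -2.98539141e-01  1.59398251e+00  4.80468140e-05
  1.84599785e+00  1.04674630e+00] 1.7
```

apply_moves(
  steps=[
    [0.6,[-0.002,-0.042,0],[0,0,-8]],
    [0.6,[-0.004,-0.084,0],[0,0,-16]],
    [0.6,[-0.006,-0.126,0],[0,0,-24]],
    [0.6,[-0.01,-0.17,0],[0,0,-32]],
    [0.6,[-0.014,-0.212,0],[0,0,-40]],
    [0.6,[-0.018,-0.256,0],[0,0,-48]],
    [0.6,[-0.022,-0.3,0],[0,0,-56]],
    [0.6,[-0.028,-0.345,-0.01],[0,0,-64]],
    [0.6,[-0.033,-0.39,-0.03],[0,0,-72]],
    [0.6,[-0.036,-0.433,-0.05],[0,0,-77.6]],
    [0.6,[-0.036,-0.433,-0.062],[0,0,-77.6]],
    [0.6,[-0.036,-0.433,-0.062],[0,0,-77.6]],
  ],
)

```text
time_s: 3.2
ee_pos: [0.3937, -0.2824, 0.179]
ee_rot: [-3.141, 0.003, -0.566]
force: [0.1, 0.3, 0.2]
gripper_width: 0.602
grasp_force: 0.0
```

```bash
python3 - <<'E'
from h import *
s=r.read_state();c=cap('wrist','w1.png');print(s['ee_pos'],s['ee_rot'],s['joint_pos'][5],c['mtx'],c['hand_eye'])
E
```

```text
[ 0.39369352 -0.28241574  0.17904183] [-3.14077425e+00  2.65317138e-03 -5.66482468e-01] 1.4445211450947741 [[309.70691629   0.         321.83325208]
 [  0.         309.70691629 207.30430156]
 [  0.           0.           1.        ]] [[-1.40833127e-04  9.64767696e-01  2.63103161e-01  6.67504304e-02]
 [ 9.99998843e-01 -2.62673965e-04  1.49847048e-03 -3.21787495e-04]
 [ 1.51478626e-03  2.63103068e-01 -9.64766542e-01 -1.31461264e-01]
 [ 0.00000000e+00  0.00000000e+00  0.00000000e+00  1.00000000e+00]]
```

View pics/w1.png

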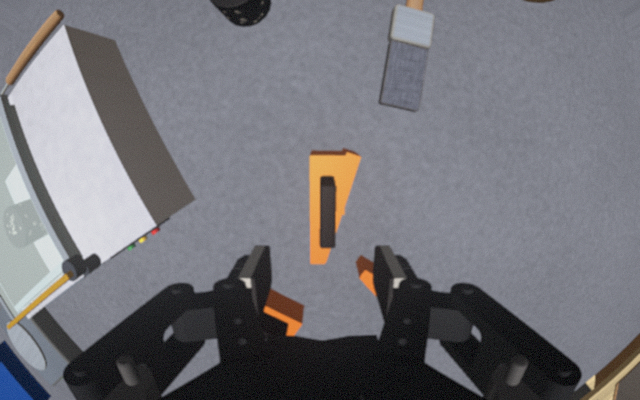

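The wrist view shows the wedge straight ahead: fin from (327,178) to (328,246), thick end up at (335,155), and one smaller wedge near each finger at (285,312) and (368,275). Casting the fin's pixels gives its offset.

```bash
cat >> h.py <<'E'
def wray(c,s,px,z):
    """wrist pixels -> world points on plane z"""
    K=np.array(c['mtx']);H=np.array(c['hand_eye']);px=np.atleast_2d(np.array(px,float))
    d=(px-K[:2,2])/K[0,0];t=np.linalg.norm(d,axis=1,keepdims=True)
    k=np.c_[d/np.maximum(t,1e-9)*np.sin(t)*[1,-1],-np.cos(t)]
    R=Ro.from_euler('xyz',s['ee_rot']).as_matrix();o=R@H[:3,3]+s['ee_pos'];w=k@H[:3,:3].T@R.T
    return o+w*((z-o[2])/w[:,2])[:,None]
E
python3 - <<'E'
from h import *
s=r.read_state();c=cap('wrist');im=c['pixels'];v,u=np.mgrid[:400,:640]
m=(im.max(2)<60)&(u>312)&(u<350)&(v>165)&(v<255)
q=wray(c,s,np.c_[u[m],v[m]],.092);rc=cv2.minAreaRect((q[:,:2]*1000).astype(np.float32));print(m.sum(),rc)
hsv=cv2.cvtColor(im,cv2.COLOR_RGB2HSV)
o=(hsv[...,0]>4)&(hsv[...,0]<22)&(hsv[...,1]>150)&(u>300)&(u<370)&(v>140)&(v<268)
n,l,st,ce=cv2.connectedComponentsWithStats(o.astype(np.uint8));i=1+st[1:,4].argmax()
q=wray(c,s,np.c_[u[l==i],v[l==i]],.05);print(st[i],cv2.minAreaRect((q[:,:2]*1000).astype(np.float32)))
E
```

```text
138 ((394.5723876953125, -286.819580078125), (7.96099328994751, 51.78950881958008), 58.15140151977539)
[ 311  151   49  113 2530] ((382.91058349609375, -287.01214599609375), (40.806522369384766, 103.37616729736328), 57.03883743286133)
```

apply_moves(
  steps=[
    [0.6,[0,-0.002,-0.03],[0,0,0]],
    [0.6,[0,-0.002,-0.06],[0,0,0]],
    [0.6,[0,-0.002,-0.09],[0,0,0]],
    [0.6,[0,-0.002,-0.111],[0,0,0]],
    [0.6,[0,-0.002,-0.111],[0,0,0]],
    [0,[0,-0.002,-0.111],[0,0,0]],
    [0,[0,-0.002,-0.111],[0,0,0]],
    [0,[0,-0.002,-0.111],[0,0,0]],
    [0,[0,-0.002,-0.111],[0,0,0]],
    [0,[0,-0.002,-0.111],[0,0,0]],
  ],
)

```text
time_s: 4.55
ee_pos: [0.3948, -0.2857, 0.0708]
ee_rot: [3.141, -0.003, -0.567]
force: [-0.2, -0.2, 5.9]
gripper_width: 0.132
grasp_force: 61.5
```

```bash
python3 - <<'E'
from h import *
a=np.radians(-4.28);H=np.array([475.8,-70.4])
R=lambda p:np.array([[np.cos(p),-np.sin(p)],[np.sin(p),np.cos(p)]])
def tcp(t):
    p=np.pi/2-t+.26
    return H+R(a)@(130*np.array([np.sin(t),np.cos(t)])+R(p)@[-42,29]),np.degrees(p+a)
p0=tcp(0);pre=p0[0]-25*R(a)[:,0];print('pre',pre,p0[1])
T=np.linspace(0,1.83,34)
for k in range(0,33,11):
    b,y=tcp(T[k]);print('call from',b.round(),round(y,1))
    print([[0,[*( (tcp(t)[0]-b)/1000).round(3).tolist(),0],[0,0,round(tcp(t)[1]-y,1)]] for t in T[k+1:k+12]])
E
```

```text
pre [439.80628705  14.47922605] 100.6169026734014
call from [465.  13.] 100.6
[[0, [0.005, 0.0, 0], [0, 0, np.float64(-3.2)]], [0, [0.009, 0.001, 0], [0, 0, np.float64(-6.4)]], [0, [0.014, 0.001, 0], [0, 0, np.float64(-9.5)]], [0, [0.019, 0.0, 0], [0, 0, np.float64(-12.7)]], [0, [0.023, -0.0, 0], [0, 0, np.float64(-15.9)]], [0, [0.028, -0.001, 0], [0, 0, np.float64(-19.1)]], [0, [0.032, -0.002, 0], [0, 0, np.float64(-22.2)]], [0, [0.037, -0.003, 0], [0, 0, np.float64(-25.4)]], [0, [0.041, -0.005, 0], [0, 0, np.float64(-28.6)]], [0, [0.045, -0.007, 0], [0, 0, np.float64(-31.8)]], [0, [0.05, -0.009, 0], [0, 0, np.float64(-35.0)]]]
call from [514.   4.] 65.7
[[0, [0.004, -0.002, 0], [0, 0, np.float64(-3.2)]], [0, [0.008, -0.005, 0], [0, 0, np.float64(-6.4)]], [0, [0.012, -0.007, 0], [0, 0, np.float64(-9.5)]], [0, [0.015, -0.01, 0], [0, 0, np.float64(-12.7)]], [0, [0.019, -0.013, 0], [0, 0, np.float64(-15.9)]], [0, [0.022, -0.017, 0], [0, 0, np.float64(-19.1)]], [0, [0.025, -0.02, 0], [0, 0, np.float64(-22.2)]], [0, [0.028, -0.024, 0], [0, 0, np.float64(-25.4)]], [0, [0.031, -0.027, 0], [0, 0, np.float64(-28.6)]], [0, [0.033, -0.031, 0], [0, 0, np.float64(-31.8)]], [0, [0.036, -0.035, 0], [0, 0, np.float64(-35.0)]]]
call from [550. -31.] 30.7
[[0, [0.002, -0.004, 0], [0, 0, np.float64(-3.2)]], [0, [0.004, -0.008, 0], [0, 0, np.float64(-6.4)]], [0, [0.005, -0.013, 0], [0, 0, np.float64(-9.5)]], [0, [0.007, -0.017, 0], [0, 0, np.float64(-12.7)]], [0, [0.008, -0.022, 0], [0, 0, np.float64(-15.9)]], [0, [0.009, -0.026, 0], [0, 0, np.float64(-19.1)]], [0, [0.009, -0.031, 0], [0, 0, np.float64(-22.2)]], [0, [0.01, -0.036, 0], [0, 0, np.float64(-25.4)]], [0, [0.01, -0.04, 0], [0, 0, np.float64(-28.6)]], [0, [0.009, -0.045, 0], [0, 0, np.float64(-31.8)]], [0, [0.009, -0.05, 0], [0, 0, np.float64(-35.0)]]]
```

apply_moves(
  steps=[
    [0,[0,0,0.04],[0,0,0]],
    [0,[0,0,0.09],[0,0,0]],
    [0,[0,0,0.14],[0,0,0]],
    [0,[0.0,0.01,0.17],[0,0,8]],
    [0,[0.005,0.03,0.17],[0,0,17]],
    [0,[0.01,0.05,0.17],[0,0,26]],
    [0,[0.015,0.08,0.17],[0,0,35]],
    [0,[0.02,0.11,0.17],[0,0,44]],
    [0,[0.025,0.14,0.17],[0,0,53]],
    [0,[0.03,0.17,0.17],[0,0,62]],
    [0,[0.035,0.2,0.17],[0,0,71]],
    [0,[0.04,0.23,0.17],[0,0,80]],
  ],
)

```text
time_s: 6.05
ee_pos: [0.434, -0.0541, 0.2388]
ee_rot: [-3.141, 0.0, 0.834]
force: [1.0, 0.6, -1.7]
gripper_width: 0.134
grasp_force: 60.3
```

apply_moves(
  steps=[
    [0,[-0.01,0.012,0],[0,0,9]],
    [0,[-0.01,0.024,0],[0,0,18]],
    [0,[-0.01,0.036,0],[0,0,27]],
    [0,[-0.01,0.048,0],[0,0,36]],
    [0,[-0.005,0.06,0],[0,0,45]],
    [0,[0.0,0.069,0],[0,0,53]],
    [0,[0.004,0.069,-0.025],[0,0,53]],
    [0,[0.004,0.069,-0.052],[0,0,53]],
    [0,[0.004,0.069,-0.052],[0,0,53]],
  ],
)

```text
time_s: 7.18
ee_pos: [0.4368, 0.0139, 0.1845]
ee_rot: [-3.136, -0.001, 1.754]
force: [-0.1, 0.3, -1.1]
gripper_width: 0.125
grasp_force: 60.2
```

```bash
python3 - <<'E'
from h import *
s=r.read_state();print(s['ee_pos'],s['ee_rot'],s['joint_pos'][5])
a=cap('wrist')['pixels'];b=cap('scene')['pixels'][130:330,220:460]
b=cv2.resize(b,(480,400));cv2.imwrite('pics/p1.png',cv2.resize(np.hstack([a,b])[:,:,::-1],(800,286)))
E
```

```text
[0.43679923 0.013946   0.18450816] [-3.13608884e+00 -1.29814814e-03  1.75429654e+00] -0.2294718386725271
```

View pics/p1.png

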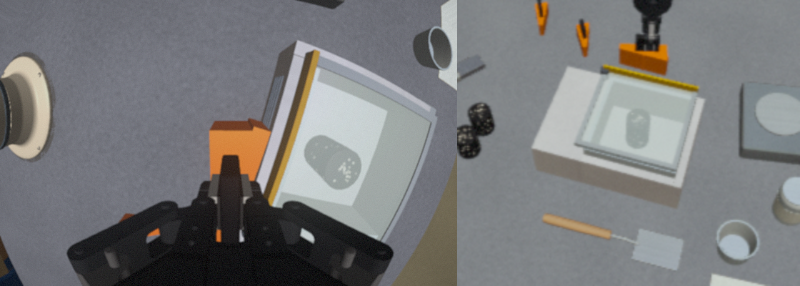

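Wrist view: the wedge is held with its thick end at (235,140) and the slope facing the yellow lip at (295,130). The core is visible under the plate at (335,160). Next is the sweep.

apply_moves(
  steps=[
    [0,[0.01,-0.001,0.003],[0,0,0]],
    [0,[0.02,-0.001,0.003],[0,0,0]],
    [0,[0.027,-0.001,0.003],[0,0,0]],
    [0,[0.032,-0.001,0.003],[0,0,-3.2]],
    [0,[0.036,0.0,0.003],[0,0,-6.4]],
    [0,[0.041,0.0,0.003],[0,0,-9.5]],
    [0,[0.046,-0.001,0.003],[0,0,-12.7]],
    [0,[0.05,-0.001,0.003],[0,0,-15.9]],
    [0,[0.055,-0.002,0.003],[0,0,-19.1]],
    [0,[0.059,-0.003,0.003],[0,0,-22.2]],
    [0,[0.064,-0.004,0.003],[0,0,-25.4]],
    [0,[0.068,-0.006,0.003],[0,0,-28.6]],
  ],
)

```text
time_s: 8.78
ee_pos: [0.5059, 0.0083, 0.1897]
ee_rot: [-3.139, -0.0, 1.254]
force: [-3.9, 2.3, -1.2]
gripper_width: 0.133
grasp_force: 60.4
```

apply_moves(
  steps=[
    [0,[0.004,-0.001,0],[0,0,-3.2]],
    [0,[0.009,-0.003,0],[0,0,-6.4]],
    [0,[0.013,-0.005,0],[0,0,-9.5]],
    [0,[0.017,-0.008,0],[0,0,-12.7]],
    [0,[0.021,-0.01,0],[0,0,-15.9]],
    [0,[0.024,-0.013,0],[0,0,-19.1]],
    [0,[0.028,-0.016,0],[0,0,-22.3]],
    [0,[0.031,-0.02,0],[0,0,-25.5]],
    [0,[0.034,-0.023,0],[0,0,-28.6]],
    [0,[0.037,-0.027,0],[0,0,-31.8]],
    [0,[0.04,-0.03,0],[0,0,-35]],
    [0,[0.042,-0.034,0],[0,0,-38.2]],
  ],
)

```text
time_s: 10.28
ee_pos: [0.5485, -0.0253, 0.1895]
ee_rot: [-3.139, 0.0, 0.588]
force: [-0.8, 2.2, -3.9]
gripper_width: 0.132
grasp_force: 60.2
```

apply_moves(
  steps=[
    [0,[0.002,-0.005,0],[0,0,-3.2]],
    [0,[0.004,-0.009,0],[0,0,-6.4]],
    [0,[0.006,-0.013,0],[0,0,-9.5]],
    [0,[0.007,-0.018,0],[0,0,-12.7]],
    [0,[0.009,-0.022,0],[0,0,-15.9]],
    [0,[0.01,-0.027,0],[0,0,-19.1]],
    [0,[0.011,-0.031,0],[0,0,-22.3]],
    [0,[0.011,-0.036,0],[0,0,-25.4]],
    [0,[0.012,-0.041,0],[0,0,-28.6]],
    [0,[0.012,-0.045,0],[0,0,-31.8]],
    [0,[0.011,-0.051,0],[0,0,-35]],
    [0,[0.011,-0.058,0],[0,0,-38.1]],
  ],
)

```text
time_s: 11.78
ee_pos: [0.5599, -0.0828, 0.1899]
ee_rot: [-3.138, -0.0, -0.077]
force: [-0.0, 5.4, -1.3]
gripper_width: 0.13
grasp_force: 60.3
```

```bash
python3 - <<'E'
from h import *
s=r.read_state();print(s['ee_pos'],s['ee_rot'],s['joint_pos'][5])
c=cap('wrist');a=c['pixels'];b=cap('scene')['pixels'][130:330,220:460]
cv2.imwrite('pics/wq.png',a[:,:,::-1])
b=cv2.resize(b,(480,400));cv2.imwrite('pics/p2.png',cv2.resize(np.hstack([a,b])[:,:,::-1],(800,286)))
E
```

```text
[ 0.55991132 -0.08280187  0.18990456] [-3.13848771e+00 -1.10158530e-04 -7.67163166e-02] 1.4392611014930061
```

View pics/p2.png

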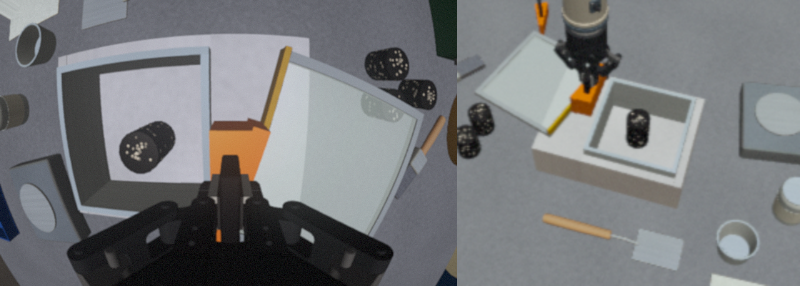

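The hatch is open well past the wall and the wedge sits between the rim's right wall at (210,120) and the lip at (275,90), with the core uncovered at (147,145). I'll lower it slowly.

apply_moves(
  steps=[
    [0,[0,0,-0.006],[0,0,0]],
    [0,[0,0,-0.012],[0,0,0]],
    [0,[0,0,-0.018],[0,0,0]],
    [0,[0,0,-0.022],[0,0,0]],
    [0,[0,0,-0.025],[0,0,0]],
    [0,[0,0,-0.025],[0,0,0]],
  ],
)

```text
time_s: 12.62
ee_pos: [0.559, -0.0841, 0.1648]
ee_rot: [-3.142, 0.001, -0.076]
force: [1.1, 2.0, -3.2]
gripper_width: 0.129
grasp_force: 60.4
```

apply_moves(
  steps=[
    [0,[0,0,-0.002],[0,0,0]],
    [0,[0,0,-0.004],[0,0,0]],
    [0,[0,0.002,-0.005],[0,0,0]],
    [0,[0,0.003,-0.005],[0,0,0]],
    [0,[0,0.003,-0.005],[0,0,0]],
  ],
)

```text
time_s: 13.25
ee_pos: [0.5595, -0.0814, 0.1609]
ee_rot: [3.141, -0.001, -0.077]
force: [1.1, -0.4, 3.0]
gripper_width: 0.132
grasp_force: 60.9
```

apply_moves(
  steps=[
    [0.3,[0,0.003,-0.005],[0,0,0]],
    [0.5,[0,0.003,-0.005],[0,0,0]],
    [0.5,[0,0.003,-0.005],[0,0,0]],
    [0.5,[0,0.003,-0.005],[0,0,0]],
    [0.5,[0,0.003,0.03],[0,0,0]],
    [0.5,[0,0.003,0.07],[0,0,0]],
    [0.7,[0.0,0.02,0.1],[0,0,0]],
    [0.9,[0,0.06,0.12],[0,0,0]],
    [0.9,[0,0.06,0.12],[0,0,0]],
  ],
)

```text
time_s: 14.38
ee_pos: [0.5597, -0.0192, 0.283]
ee_rot: [-3.141, -0.004, -0.074]
force: [0.0, -0.2, -0.8]
gripper_width: 0.896
grasp_force: 0.0
```

```bash
python3 - <<'E'
from h import *
s=r.read_state();print(s['ee_pos'],s['ee_rot'],s['joint_pos'])
c=cap('wrist');a=c['pixels'];b=cap('scene')['pixels'][130:330,220:460]
cv2.imwrite('pics/w3.png',a[:,:,::-1]);import pickle;pickle.dump((c,s),open('w3.pkl','wb'))
b=cv2.resize(b,(480,400));cv2.imwrite('pics/p3.png',cv2.resize(np.hstack([a,b])[:,:,::-1],(800,286)))
E
```

```text
[ 0.55968519 -0.01919466  0.28302048] [-3.14104762 -0.00443415 -0.07353928] [-9.54107265e-02 -8.67908936e-03  1.26085460e+00  6.74919808e-04
  1.88499590e+00  1.54913368e+00]
```

View pics/p3.png

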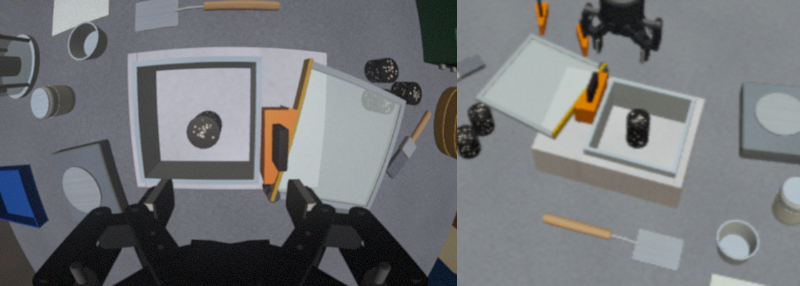

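The wedge is trapped (fin at (282,148) in the left panel) with the lip resting on it and the hatch open. The core is clear in the well at (204,130). Next I measure the core.

```bash
python3 - <<'E'
from h import *
import pickle
c,s=pickle.load(open('w3.pkl','rb'));v,u=np.mgrid[:400,:640];im=c['pixels']
px=np.c_[u.ravel(),v.ravel()];d=c['range_z'].ravel()
K=np.array(c['mtx']);H=np.array(c['hand_eye']);e=(px-K[:2,2])/K[0,0];t=np.linalg.norm(e,axis=1,keepdims=True)
k=np.c_[e/np.maximum(t,1e-9)*np.tan(t)*[1,-1],-np.ones(len(e))]*d[:,None]
R=Ro.from_euler('xyz',s['ee_rot']).as_matrix();P=(k@H[:3,:3].T+H[:3,3])@R.T+s['ee_pos'];P=P.reshape(400,640,3)
b=(u>250)&(u<320)&(v>145)&(v<215)
q=P[b&(P[...,2]>.092)&(P[...,2]<.107)];print(len(q),q.mean(0) if len(q) else P[182,286],cv2.minEnclosingCircle((q[:,:2]*1000).astype(np.float32)) if len(q) else '')
# well: rim inner corners from depth, z~.11
w=(u>170)&(u<380)&(v>60)&(v<270);q=P[w&(P[...,2]>.02-.005)&(P[...,2]<.03)];print('floor',len(q),cv2.minAreaRect((q[:,:2]*1000).astype(np.float32)))
# top cam
b=cap('top');C=cloud(b);g=b['pixels'];x=(u>255)&(u<315)&(v>160)&(v<225);q=C[x&(C[...,2]>.09)&(C[...,2]<.107)]
print('top',len(q),q.mean(0),cv2.minEnclosingCircle((q[:,:2]*1000).astype(np.float32)))
q=C[(u>310)&(u<440)&(v>130)&(v<260)&(C[...,2]>.125)&(C[...,2]<.145)];print('lip/wedge top',len(q),cv2.minAreaRect((q[:,:2]*1000).astype(np.float32)))
E
```

```text
1752 [0.56958198 0.01984827 0.0997523 ] ((568.7167358398438, 20.15932846069336), 25.27965545654297)
floor 15221 ((584.705810546875, 29.715614318847656), (172.02330017089844, 172.20103454589844), 85.75030517578125)
top 193 [0.54916784 0.02826849 0.09930757] ((517.9363403320312, 21.958097457885742), 65.13139343261719)
lip/wedge top 314 ((541.7998046875, -187.2743377685547), (204.18829345703125, 207.4290771484375), 73.28311157226562)
```

apply_moves(
  steps=[
    [0.9,[0.002,0.008,0],[0,0,10]],
    [0.9,[0.004,0.016,0],[0,0,20]],
    [0.9,[0.006,0.024,0],[0,0,30]],
    [0.9,[0.008,0.032,0],[0,0,40]],
    [0.9,[0.009,0.039,0],[0,0,50]],
    [0.9,[0.009,0.039,0],[0,0,60]],
    [0.85,[0.009,0.039,0],[0,0,70]],
    [0.85,[0.009,0.039,-0.02],[0,0,80]],
    [0.85,[0.009,0.039,-0.06],[0,0,90]],
    [0.85,[0.009,0.039,-0.1],[0,0,90]],
    [0.85,[0.009,0.039,-0.13],[0,0,90]],
    [0.85,[0.009,0.039,-0.13],[0,0,90]],
  ],
)

```text
time_s: 16.02
ee_pos: [0.5661, 0.017, 0.146]
ee_rot: [-3.134, 0.001, 1.493]
force: [0.9, 0.1, -0.2]
gripper_width: 0.853
grasp_force: 0.0
```

```bash
python3 - <<'E'
from h import *
s=r.read_state();print(s['ee_pos'],s['ee_rot'],s['joint_pos'])
c=cap('wrist','w4.png')
E
```

```text
[0.56612722 0.01695869 0.14596391] [-3.13377206e+00  6.15840868e-04  1.49298477e+00] [-2.99790520e-02  9.92011216e-03  1.48472161e+00 -2.42038932e-04
  1.65479202e+00  4.78155486e-02]
```

View pics/w4.png

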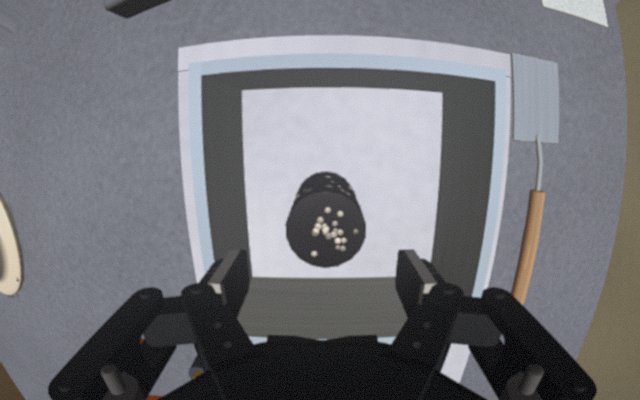

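Wrist view: core top at (326,228), centred between the open fingers (230 and 415), and the well walls are clear. Descending.

apply_moves(
  steps=[
    [0.8,[0.003,0.003,-0.015],[0,0,0]],
    [0.8,[0.003,0.003,-0.03],[0,0,0]],
    [0.8,[0.003,0.003,-0.045],[0,0,0]],
    [0.8,[0.003,0.003,-0.06],[0,0,0]],
    [0.8,[0.003,0.003,-0.075],[0,0,0]],
    [0.8,[0.003,0.003,-0.08],[0,0,0]],
    [0.8,[0.003,0.003,-0.08],[0,0,0]],
  ],
)

```text
time_s: 16.95
ee_pos: [0.571, 0.0209, 0.0699]
ee_rot: [-3.141, 0.0, 1.494]
force: [0.4, 0.2, 0.7]
gripper_width: 0.802
grasp_force: 0.0
```

apply_moves(
  steps=[
    [0.8,[-0.001,-0.001,-0.005],[0,0,0]],
    [0,[-0.001,-0.001,-0.005],[0,0,0]],
    [0,[-0.001,-0.001,-0.005],[0,0,0]],
    [0,[-0.001,-0.001,-0.005],[0,0,0]],
    [0,[-0.001,-0.001,-0.005],[0,0,0]],
    [0,[-0.001,-0.001,0.005],[0,0,0]],
    [0,[-0.001,-0.001,0.04],[0,0,0]],
    [0,[-0.001,-0.001,0.08],[0,0,0]],
    [0,[-0.001,-0.001,0.12],[0,0,0]],
    [0,[-0.001,-0.001,0.15],[0,0,0]],
    [0,[-0.001,-0.001,0.15],[0,0,0]],
  ],
)

```text
time_s: 18.32
ee_pos: [0.5712, 0.0199, 0.2235]
ee_rot: [3.136, -0.0, 1.494]
force: [-0.2, 0.6, -4.0]
gripper_width: 0.57
grasp_force: 62.8
```

apply_moves(
  steps=[
    [0,[-0.005,0.015,0],[0,0,0]],
    [0,[-0.017,0.045,0],[0,0,0]],
    [0,[-0.033,0.09,0],[0,0,0]],
    [0,[-0.05,0.135,0],[0,0,0]],
    [0,[-0.067,0.18,0],[0,0,0]],
    [0,[-0.083,0.225,0],[0,0,0]],
    [0,[-0.097,0.262,0],[0,0,0]],
    [0,[-0.105,0.284,0],[0,0,0]],
    [0,[-0.108,0.291,0],[0,0,0]],
    [0,[-0.108,0.291,-0.02],[0,0,0]],
    [0,[-0.108,0.291,-0.04],[0,0,0]],
    [0,[-0.108,0.291,-0.04],[0,0,0]],
  ],
)

```text
time_s: 19.82
ee_pos: [0.4612, 0.3093, 0.1762]
ee_rot: [-3.136, 0.004, 1.493]
force: [0.4, -0.3, -3.0]
gripper_width: 0.574
grasp_force: 62.9
```

```bash
python3 - <<'E'
from h import *
s=r.read_state();print(s['ee_pos'],s['ee_rot'],s['force'])
c=cap('wrist');a=c['pixels'];b=cap('scene')['pixels'][60:310,220:520]
b=cv2.resize(b,(480,400));cv2.imwrite('pics/p5.png',cv2.resize(np.hstack([a,b])[:,:,::-1],(800,286)))
E
```

```text
[0.46121521 0.3092531  0.17622466] [-3.13641266  0.0038405   1.49282901] [ 0.40100301 -0.32239417 -2.99728211]
```

View pics/p5.png

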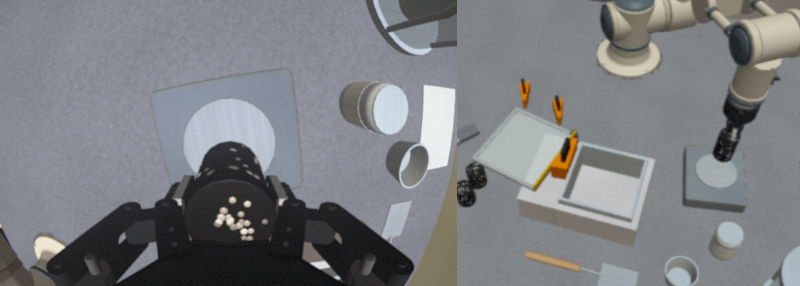

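The core is held upright over the pan (left panel: core at (235,205), pan centre (230,140) ahead by perspective). The hatch is still wedged. Lowering now.

apply_moves(
  steps=[
    [0,[0.001,0.001,-0.02],[0,0,0]],
    [0,[0.001,0.001,-0.04],[0,0,0]],
    [0,[0.001,0.001,-0.055],[0,0,0]],
    [0,[0.001,0.001,-0.064],[0,0,0]],
    [0,[0.001,0.001,-0.068],[0,0,0]],
    [0,[0.001,0.001,-0.07],[0,0,0]],
    [0,[0.001,0.001,-0.07],[0,0,0]],
  ],
)

```text
time_s: 20.8
ee_pos: [0.4633, 0.312, 0.1108]
ee_rot: [3.141, -0.001, 1.494]
force: [-0.1, -0.3, -3.1]
gripper_width: 0.574
grasp_force: 62.9
```

apply_moves(
  steps=[
    [0,[0,0,-0.001],[0,0,0]],
    [0,[0,0,-0.002],[0,0,0]],
    [0,[0,0,-0.003],[0,0,0]],
    [0,[0,0,-0.004],[0,0,0]],
    [0,[0,0,-0.005],[0,0,0]],
    [0,[0,0,-0.005],[0,0,0]],
  ],
)

```text
time_s: 21.55
ee_pos: [0.4631, 0.3118, 0.1051]
ee_rot: [-3.141, 0.0, 1.494]
force: [-0.4, -0.5, -4.0]
gripper_width: 0.573
grasp_force: 62.9
```

apply_moves(
  steps=[
    [0,[0,0,-0.001],[0,0,0]],
    [0,[0,0,-0.0015],[0,0,0]],
    [0,[0,0,-0.002],[0,0,0]],
    [0,[0,0,-0.002],[0,0,0]],
  ],
)

```text
time_s: 22.05
ee_pos: [0.4631, 0.3119, 0.1036]
ee_rot: [3.141, -0.0, 1.494]
force: [-1.1, 0.2, 0.1]
gripper_width: 0.566
grasp_force: 62.8
```

apply_moves(
  steps=[
    [0.65,[0,0,-0.0005],[0,0,0]],
    [0.7,[0,0,-0.0005],[0,0,0]],
    [0.8,[0,0,-0.0005],[0,0,0]],
    [0.85,[0,0,0],[0,0,0]],
    [0.85,[0,0,0.02],[0,0,0]],
    [0.85,[0,0,0.05],[0,0,0]],
    [0.85,[0,0,0.09],[0,0,0]],
    [0.85,[0,0,0.13],[0,0,0]],
    [0.85,[0,-0.06,0.16],[0,0,0]],
    [0.85,[-0.02,-0.1,0.16],[0,0,0]],
    [0.85,[-0.02,-0.1,0.16],[0,0,0]],
  ],
)

```text
time_s: 23.42
ee_pos: [0.4429, 0.2099, 0.2665]
ee_rot: [3.137, -0.002, 1.491]
force: [-0.3, 0.1, -0.1]
gripper_width: 0.85
grasp_force: 0.0
```

```bash
python3 - <<'E'
from h import *
b=cap('scene');P=cloud(b);v,u=np.mgrid[:400,:640]
q=P[(P[...,2]>.128)&(P[...,2]<.145)&(abs(P[...,0]-.463)<.06)&(abs(P[...,1]-.311)<.06)];print(len(q),q.mean(0),cv2.minEnclosingCircle((q[:,:2]*1000).astype(np.float32)))
c=cv2.resize(b['pixels'][100:300,220:500],(700,500));cv2.imwrite('pics/p6.png',c[:,:,::-1])
print(r.read_state()['ee_pos'])
E
```

```text
222 [0.46855207 0.30875713 0.13758349] ((466.6368713378906, 308.762451171875), 26.087839126586914)
[0.44316494 0.2111062  0.26562942]
```

View pics/p6.png

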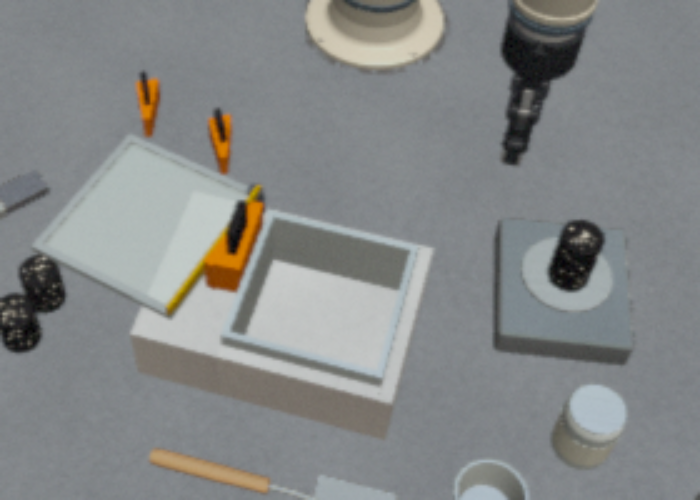

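The core stands upright on the pan at about (575,260), within 5 mm of its centre. The hatch is wedged open at (235,240), and the robot touches nothing.

```bash
python3 -c "
from bench import r
print(r.hand_in())"
```

```text
the job is handed in; nothing more can be done
None
```

The hatch is wedged open on the deck, the core stands upright on the scale pan about 5 mm from its centre, and the job was handed in at about 23.5 s of the 72 s; no verdict was returned.

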